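# Rewind an abrasive-tape cassette and rack it

### The arm

A 7-joint arm with a two-finger parallel gripper is mounted at the origin on the work surface. World frame = base frame: x ahead of the robot, y to its left, z up, the work surface at z = 0. Lengths are in m, angles in rad, forces in N, time in s.
With the tool pointing down it reaches from about 0.4 to 0.85 m from the base axis. Payload 10.4 kg.
Tool frame: the origin (TCP) lies midway between the tips of the shut fingers; the grasp point (between the pads) lies 19 mm behind it (r.grasp_offset is the distance from the TCP to the grasp point, in m); x points along the fingers, y is the direction in which the jaws open and shut, and the axes are right-handed (so a half turn about x gives the same grasp; the last joint's range is limited). The gripper opens to 87 mm and grips with 3 to 60 N. Pads are 19 mm wide; open, the fingers measure 117 mm over their backs; the gripper's body (75 mm by 190 mm) begins 51 mm behind the grasp point.
Start: joints at [-1.358, 0.332, -0.065, 1.46, 0.022, 1.35, -0.088], TCP at [0.146, 0.608, 0.223] pointing down, gripper open.
Joint ranges: [-2.6, 2.6], [-0.5, 2.12], [-1.47, 1.34], [0.16, 2.42], [-1.27, 4.41], [0.06, 2.06], [-2.6, 2.6]. Speed limits (rad/s): [2.22, 2.22, 2.79, 2.79, 3.14, 3.14, 3.14].

### API

Orientations are given as a unit quaternion [x, y, z, w].
In Python, from bench import r, vision, close_job gives the robot as it stands. The module is installed in compiled form; this text tells all that it offers.
- The arm moves only by the shell command python3 -m pendant 'ROWS' [OPENING] [FORCE]. ROWS is text: rows parted by semicolons, each of 6 numbers parted by spaces: the shift along the tool's x, y, z in units of 0.25 m (1.0 is 0.25 m), then the turn, a rotation vector about the tool's x, y, z in units of 1.5 rad (1.0 is 1.5 rad). A call has 1 to 8 rows; each row is the pose to reach, as a shift and turn from the pose commanded when the call began, along the tool's axes at that moment; what a row does not reach only later rows make up. A row lasts 1/10 s, in which the tool goes at most 50 mm and 8.59 degrees, less where a joint would pass 70% of its speed; a pose out of reach is approached as far as the arm can. A call with a number of a shift or a turn outside -1 to 1 is refused whole. A call with a gripper value outside its range is refused whole. OPENING is the gripper command: -1 is shut, 1 is fully open, values between are in proportion, set as the call begins (- or left out, the last holds). The fingers move at their own pace and stop on an object; FORCE is the grip in N (left out, the last holds). Time passes only in rows, so rows that repeat a pose let the fingers close. It gives the time, the measured TCP pose, the force and the opening at its end, in the units of the state.
- r.read_state(): the state, without advancing time (a new reading comes with each control period).
- vision.camera(name): name is "scene" or "top"; returns (picture, depth): 480x640x3 uint8, blue, green, red; 480x640 float32, m along the optical axis (not along the pixel's ray), 0 where there is no reading.
- vision.get_calibration(name): a dict with "camera_matrix" (3x3 intrinsics, pixels), "rvec" (rotation vector, rad) and "tvec" (3), from world to camera coordinates, as OpenCV has them. Camera axes: x right, y down, z forward; pixel columns grow to the right and rows downward; lengths in m; the calibration is good to about 2 mm. A picture is of the moment at which its call begins. get_calibration takes no time and is no camera call.
- close_job(): hands the job in, once; it reports no verdict.
The state is a dict: "time": time; "joint_positions": joint angles; "joint_vel": joint speeds; "joint_torque": joint torques, N m; "ee_pos": TCP position; "eef_rot": TCP orientation; "ft_force": force on the tool from outside, world axes, zero at the start; "torque": the same for the moment, N m; "width": finger opening in m.
Only numpy, scipy, OpenCV 4.12 (cv2) and the standard library are available. Lean on these libraries where they do the work, as an engineer would, in place of code of your own. Each camera call takes 0.05 s, during which the arm holds its last target. There are 200 camera calls.

### The job

Turn the crank of the bench rewinder clockwise until the drag suddenly drops away: the tape is then all in and the catch has let go of the cassette. Stop there, well before another full turn moves the overwind pointer, and never tug hard at a cassette that is still held. Then lift the cassette straight out of its well and lower it upright into the empty pocket of the rack, letting go only when it stands on the floor of the pocket; leave the other things where they are.

Things in the scene. Friction and masses are not known exactly. Their poses are not given: they have to be found in the camera images.
- rewinder: Green bench rewinder, screwed down: a block 160 x 230 mm, 60 mm high, long side along its y axis. Origin at its underside on the table; z up. Crank hub 65 mm along its +y, cassette well 65 mm along its -y.
- crank: Steel crank on a vertical axis on the rewinder's top; turns clockwise seen from above (a stop bars the other way). Origin on the axis at the rewinder's top face, x axis along the arm to the grip; the arm's top face is 22 mm above the origin. Starts at any angle. The tape needs 2 to 4 turns to go in, which differ each time and cannot be seen.
- grip_top (a point): Centre of the top of the crank's grip: an upright black cylinder, 18 mm across and 36 mm tall, that spins freely on its pin, so it can be held with fingers of fixed direction while it goes round. 50 mm from the crank's axis. Its foot is 36 mm below this point.
- cassette: Cassette to be rewound: closed upright drum 44 mm across, 76 mm tall (a 34 mm wide cap is the top 4 mm), about 0.25 kg, grey with metal ends and a 22 mm waist 8 to 19 mm above its underside. Origin at the centre of its underside, z up. It stands in the well, 41 mm of it above the rewinder's top; a hidden bolt in the waist holds it down (3 mm of lift play) until the tape is in.
- well (a point): Centre of the mouth of the rewinder's round well (49 mm across, 35 mm deep, so 2.5 mm of play round the cassette), level with the rewinder's top face. Keep forces between cassette and rewinder under 40 N.
- rack: Aluminium rack fixed to the table, 165 x 80 mm, 30 mm high, long side along its x axis, walls and floor 5 mm, with two open pockets each 75 x 70 mm. Origin at the centre of its underside; the empty pocket is the one towards its -x, 40 mm from the origin.
- pocket (a point): Centre of the floor of the rack's empty pocket, 5 mm above the table; the walls rise 25 mm above it.
- spare: Another cassette of the same shape that already stands in the rack's other pocket; leave it. Origin at the centre of its underside.
- jar: Small clear jar, 60 mm across and 60 mm tall, standing beyond the rewinder; leave it. Origin at its underside.
- hammer: Hammer lying beyond the rewinder; leave it.
- driver: Screwdriver lying beyond the rack; leave it.
- hub (a point): Point on the crank's axis, 22 mm above the rewinder's top face, level with the arm's top. Turning takes about 10 N (8 to 12 N) at the grip while tape is drawn in; when it is all in, this falls at once to under 1 N and stays so for about one turn, after which it starts to carry the overwind pointer along and the drag comes back.
- pointer (a joint): Small dark overwind pointer, a 30 mm hand lying on the plate on the rewinder's top, 20 mm along +y from its centre, at first pointing along the rewinder's +x. 0 (rad) unless the crank is wound on too far: from about one turn after the drag has dropped, it is carried round, 0.9 rad per turn, and stays there. It must not turn by 0.15 rad.
Mind the look-alikes: they are no part of the job. Leave any green look-alike of the rack alone.

How it is judged:
On the way, in this order (a step that is already met when the one before it is completed fails the run):
1. the cassette, let go by the rewinder, is lifted out of the well (z of cassette in the frame of well above 0.005 m and contact force between the fingers and cassette above 0.5 N), for 0.1 s.
2. the cassette is lowered upright to the floor of the empty pocket while still held (z of cassette in the frame of pocket below 0.012 m and horizontal distance between cassette and pocket below 0.025 m and linear speed of cassette below 0.15 m/s and contact force between the fingers and cassette above 0.5 N), for 0.04 s.
At the end, for the whole second after the job is handed in: The cassette stands upright (within 0.1 rad) and at rest on the floor of the rack's empty pocket (within 25 mm of its centre, underside within 4 mm of the floor), released (horizontal distance between cassette and pocket below 0.025 m and z of cassette in the frame of pocket below 0.004 m and angle between cassette's own z axis and vertical below 0.1 rad and linear speed of cassette below 0.02 m/s); the robot touches nothing.
It fails at once if the crank is wound on too far after the drag has dropped, so that the overwind pointer is turned by 0.15 rad (value of joint pointer above 0.15 rad).
It fails at once if the cassette is tugged against its catch or jammed in the well: more than 40 N between cassette and rewinder (contact force between cassette and rewinder above 40 N).
It fails at once if the spare cassette is disturbed (distance of spare from where it was at the start of the episode above 0.02 m or angle between spare's own z axis and vertical above 0.3 rad).
It fails at once if the jar, hammer or screwdriver is disturbed (distance of any of jar, hammer, driver from where it was at the start of the episode above 0.03 m).
It also fails if it takes over 72 s, if anything falls off the work surface, if the arm or the gripper's body presses on something with over 40 N, if the wrist force passes 120 N, or if a joint passes its speed limit or range.

## Working session

There is one attempt and no reset: what is moved stays moved. The work goes in short steps, Python scripts to look and compute and a shell command to move; the robot and the scene stay as the last step left them, time stands still between calls to the robot, and variables do not carry over. Pictures are saved under pics/ and viewed, about 8 in all and at most 12, crops included, and the job is handed in when it is done.

```bash
mkdir -p pics
cat > h.py <<'E'
import numpy as np, cv2
from bench import r, vision
from scipy.spatial.transform import Rotation as R
def cal(n):
    c=vision.get_calibration(n); K=np.array(c['camera_matrix']); M=cv2.Rodrigues(np.array(c['rvec'],float).reshape(3,1))[0]; t=np.array(c['tvec'],float).ravel(); return K,M,t
def ray(n,u,v,z):
    K,M,t=cal(n); d=M.T@np.linalg.inv(K)@np.array([u,v,1.]); o=-M.T@t; return o+d*(z-o[2])/d[2]
def pts(n,D):
    K,M,t=cal(n); v,u=np.mgrid[:480,:640]; P=np.stack([(u-K[0,2])/K[0,0]*D,(v-K[1,2])/K[1,1]*D,D],-1); return (P-t)@M
def proj(n,p):
    K,M,t=cal(n); q=K@(M@np.array(p,float)+t); return q[:2]/q[2]
E
python3 - <<'E'
from h import *
for n in('scene','top'):
    I,D=vision.camera(n); cv2.imwrite(f'pics/{n}0.png',I); np.save(f'{n}0.npy',D)
    K,M,t=cal(n); print(n,K.round(1).tolist(),(-M.T@t).round(3),M[2].round(2))
print(r.read_state())
E
```

```text
scene [[448.1, 0.0, 316.0], [0.0, 448.1, 239.1], [0.0, 0.0, 1.0]] [ 1.01  -0.787  0.701] [-0.4   0.69 -0.61]
top [[441.6, 0.0, 326.0], [0.0, 441.6, 238.6], [0.0, 0.0, 1.0]] [ 0.472 -0.137  0.946] [ 0.17  0.01 -0.99]
{'time': 0.1, 'joint_positions': array([-1.35757451,  0.33277468, -0.06469847,  1.46084195,  0.02159404,
        1.34989974, -0.08853013]), 'joint_vel': array([-0.00153233, -0.00149493, -0.00145041, -0.00196785,  0.00020553,
        0.00016567, -0.00094319]), 'joint_torque': array([ 1.94689084e-03, -6.24538636e+01,  2.50347907e-02, -3.90723324e+01,
       -6.13676920e-02,  3.64152063e-02,  5.56157454e-05]), 'ee_pos': array([0.14594903, 0.60737121, 0.22186207]), 'eef_rot': array([ 0.08275434,  0.70222964, -0.08362054,  0.70216298]), 'ft_force': array([-0.09108266, -0.0771504 , -0.53430179]), 'torque': array([0.02925302, 0.02109114, 0.00669088]), 'width': 0.08725248870042744}
```

View pics/scene0.png

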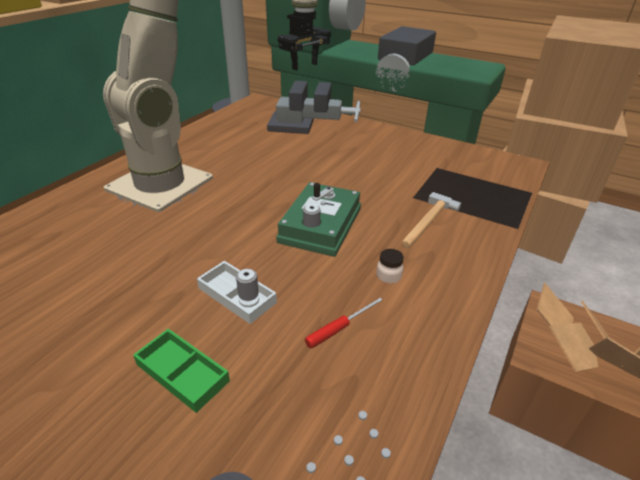

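View pics/top0.png

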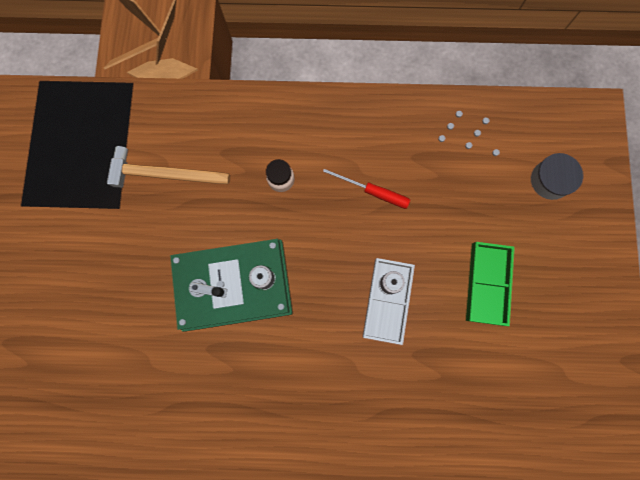

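Both views agree. In the top view the rewinder is at about (231,285), with its hub at (197,288), black grip at (218,292) and cassette at (261,276). The aluminium rack is at (390,302): the spare is in its upper pocket (392,282) and the lower one (386,322) is empty. The rack candidates are grey (390,302) and bright green (490,284). Grey fits, because it is aluminium and holds the spare, so I leave the green one alone. Next I measure and confirm with one crop.

```bash
cat > m.py <<'E'
from h import *
I=cv2.imread('pics/top0.png'); D=np.load('top0.npy'); P=pts('top',D)
H=cv2.cvtColor(I,cv2.COLOR_BGR2HSV)
def big(m): 
    c,_=cv2.findContours(m.astype(np.uint8),cv2.RETR_EXTERNAL,cv2.CHAIN_APPROX_NONE); return max(c,key=cv2.contourArea)
g=np.zeros((480,640),bool); g[225:345,155:305]=1
gm=g&(H[...,0]>60)&(H[...,0]<95)&(H[...,1]>90)&(P[...,2]>.045)
c=big(gm).reshape(-1,2); W=np.array([ray('top',u,v,.06)[:2] for u,v in c])
b=cv2.minAreaRect((W*1000).astype(np.float32)); print('rew',b); bp=cv2.boxPoints(b)/1000
k=np.zeros_like(g); k[245:355,350:425]=1
km=k&(H[...,1]<70)&(P[...,2]>.004)&(P[...,2]<.04)
# rim only
c2=big(k&(H[...,1]<70)).reshape(-1,2); W2=np.array([ray('top',u,v,.03)[:2] for u,v in c2])
b2=cv2.minAreaRect((W2*1000).astype(np.float32)); print('rack',b2); bp2=cv2.boxPoints(b2)/1000
def top(m,z0,z1,name):
    q=P[m&(P[...,2]>z0)&(P[...,2]<z1)]; print(name,len(q),np.median(q,0).round(4),((q.max(0)+q.min(0))/2).round(4),np.ptp(q,axis=0).round(3))
a=np.zeros_like(g);a[255:300,240:285]=1; top(a,.094,.11,'cass')
a=np.zeros_like(g);a[275:315,185:240]=1; top(a,.086,.13,'grip'); top(a,.074,.086,'arm')
a=np.zeros_like(g);a[265:305,375:412]=1; top(a,.07,.09,'spare')
C=cv2.resize(I[230:350,160:420],None,fx=3,fy=3,interpolation=cv2.INTER_CUBIC)
for B,z in((bp,.06),(bp2,.03)):
    q=np.array([(proj('top',[*x,z])-[160,230])*3 for x in B]).astype(np.int32); cv2.polylines(C,[q],True,(0,0,255),1)
cv2.imwrite('pics/crop0.png',C)
for x in (bp,bp2): print(x.round(4).tolist())
E
python3 m.py
```

```text
rew ((527.3853759765625, 65.55560302734375), (150.39759826660156, 221.62051391601562), 10.344593048095703)
rack ((503.7243347167969, -258.37579345703125), (82.63433074951172, 165.6160888671875), 81.29631805419922)
cass 399 [ 0.5404 -0.0032  0.1009] [ 0.541  -0.0027  0.1001] [0.043 0.042 0.012]
grip 138 [0.5108 0.0752 0.1145] [0.5107 0.0986 0.1048] [0.021 0.063 0.038]
arm 220 [0.5138 0.1109 0.0827] [0.5145 0.0996 0.08  ] [0.03  0.071 0.012]
spare 390 [ 0.538  -0.2602  0.0807] [ 0.539  -0.2612  0.0788] [0.042 0.042 0.015]
[[0.4334999918937683, 0.16110000014305115], [0.4733000099658966, -0.05700000002980232], [0.6212999820709229, -0.029999999329447746], [0.5814999938011169, 0.18809999525547028]]
[[0.4156000018119812, -0.2867000102996826], [0.5792999863624573, -0.3116999864578247], [0.5917999744415283, -0.23010000586509705], [0.42809998989105225, -0.20499999821186066]]
```

View pics/crop0.png

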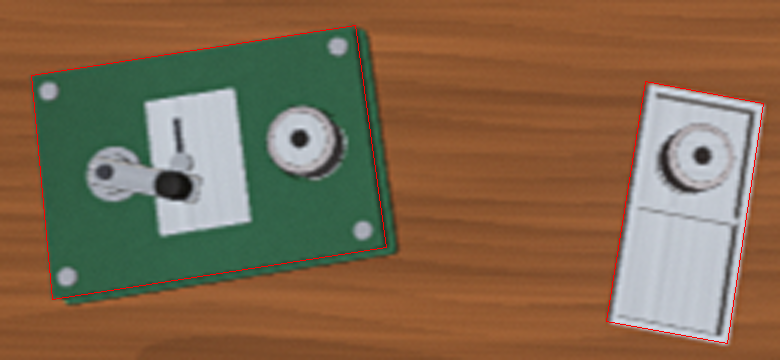

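```bash
cat >> h.py <<'E'
def need(p,Rt=None):
    s=r.read_state(); A=R.from_quat(s['eef_rot']); 
    print('t',round(s['time'],2),'pos',s['ee_pos'].round(4),'F',s['ft_force'].round(1),'w',round(s['width'],4))
    print('axes x,y,z',A.as_matrix().T.round(3).tolist())
    if p is not None: print('shift units',(A.inv().apply(np.array(p)-s['ee_pos'])/.25).round(3))
    if Rt is not None: print('turn units',((A.inv()*Rt).as_rotvec()/1.5).round(3))
def down(yaw): # tool x down, tool y at yaw in world plane
    y=np.array([np.cos(yaw),np.sin(yaw),0]); x=np.array([0,0,-1.]); return R.from_matrix(np.stack([x,y,np.cross(x,y)],1))
E
python3 - <<'E'
from h import *
print('hub',ray('top',194.7,287.3,.084),'grip top',ray('top',218,291.3,.118))
print('cass',ray('top',160+300/3,230+138/3,.101)); print('spare',ray('top',160+703/3,230+155/3,.081))
# scene: black grip, cassette cap
I=cv2.imread('pics/scene0.png'); D=np.load('scene0.npy'); P=pts('scene',D); Z=P[...,2]
for n,(u0,u1,v0,v1),z0,z1 in(('cass',(295,330,195,235),.095,.107),('grip',(308,328,175,200),.100,.13),('spare',(230,265,260,305),.075,.087)):
    m=np.zeros(Z.shape,bool); m[v0:v1,u0:u1]=1; m&=(Z>z0)&(Z<z1); q=P[m]; print(n,len(q),((q.max(0)+q.min(0))/2).round(4),np.ptp(q,0).round(3))
need([.5108,.0770,.20],down(-np.pi/2)); need(None,down(np.pi/2))
C=cv2.resize(I[170:260,260:380],None,fx=6,fy=6,interpolation=cv2.INTER_CUBIC); cv2.imwrite('pics/crop1.png',C)
E
```

```text
hub [0.51656169 0.12636412 0.084     ] grip top [0.50857738 0.07179525 0.118     ]
cass [ 0.54063063 -0.00251725  0.101     ]
spare [ 0.53829019 -0.26253209  0.081     ]
cass 128 [ 0.5451 -0.002   0.0987] [0.04  0.042 0.007]
grip 57 [0.5115 0.0752 0.1101] [0.017 0.017 0.019]
spare 215 [ 0.5417 -0.2617  0.079 ] [0.043 0.043 0.008]
t 0.1 pos [0.1459 0.6074 0.2219] F [-0.1 -0.1 -0.5] w 0.0873
axes x,y,z [[-0.0, -0.001, -1.0], [0.234, 0.972, -0.001], [0.972, -0.234, 0.0]]
shift units [ 0.09  -1.722  1.915]
turn units [1.937e+00 1.000e-03 0.000e+00]
t 0.1 pos [0.1459 0.6074 0.2219] F [-0.1 -0.1 -0.5] w 0.0873
axes x,y,z [[-0.0, -0.001, -1.0], [0.234, 0.972, -0.001], [0.972, -0.234, 0.0]]
turn units [-0.157 -0.     0.001]
```

View pics/crop1.png

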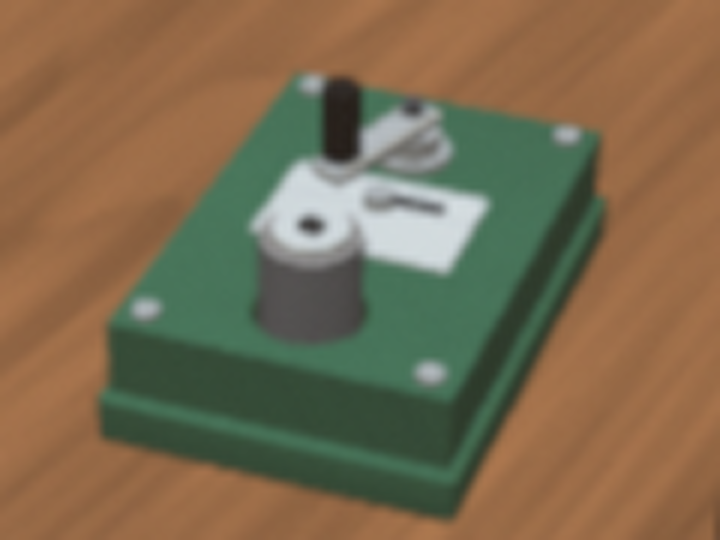

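The crop shows the black grip standing on the arm, the cassette in its well and the pointer on the plate. Estimates: cassette (0.542,-0.002), hub (0.518,0.126), grip (0.510,0.0755). Hub to grip comes out at 51 mm and hub to well at 130 mm, as they should.

```bash
python3 -m pendant '0 -.06 .07 -.02 0 0;0 -.18 .2 -.04 0 0;0 -.3 .335 -.06 0 0;0 -.42 .465 -.08 0 0;0 -.54 .6 -.1 0 0;0 -.66 .73 -.12 0 0;0 -.78 .865 -.14 0 0;0 -.86 .96 -.157 0 0' .15 20
python3 -c "
from h import *
need([.510,.0755,.18],down(np.pi/2))"
```

```text
time: 0.9
ee_pos: [0.3307, 0.3397, 0.2224]
eef_rot: [0.0, 0.707, -0.001, 0.707]
ft_force: [1.2, 0.4, -0.5]
width: 0.0504
t 0.9 pos [0.3307 0.3397 0.2224] F [ 1.2  0.4 -0.5] w 0.0504
axes x,y,z [[0.0, -0.0, -1.0], [0.002, 1.0, -0.0], [1.0, -0.002, 0.0]]
shift units [ 0.17  -1.056  0.719]
turn units [-0.001  0.     0.   ]
```

```bash
python3 -m pendant '0 -.12 .08 0 0 0;0 -.26 .175 0 0 0;.02 -.4 .27 0 0 0;.05 -.54 .37 0 0 0;.08 -.68 .465 0 0 0;.11 -.82 .56 0 0 0;.14 -.94 .65 0 0 0;.17 -1 .7 0 0 0'
python3 -m pendant '0 -.04 .01 0 0 0;0 -.05 .015 0 0 0;0 -.05 .015 0 0 0;0 -.05 .015 0 0 0'
python3 -c "
from h import *
need([.510,.0755,.089])"
```

```text
time: 1.7
ee_pos: [0.5053, 0.0891, 0.1797]
eef_rot: [0.001, 0.707, -0.002, 0.707]
ft_force: [-0.6, 0.6, 0.1]
width: 0.0502
time: 2.1
ee_pos: [0.5074, 0.0814, 0.1804]
eef_rot: [-0.0, 0.707, 0.001, 0.707]
ft_force: [0.1, -0.5, 0.8]
width: 0.05
t 2.1 pos [0.5074 0.0814 0.1804] F [ 0.1 -0.5  0.8] w 0.05
axes x,y,z [[0.0, 0.001, -1.0], [-0.001, 1.0, 0.001], [1.0, 0.001, 0.0]]
shift units [ 0.365 -0.024  0.01 ]
```

```bash
python3 -m pendant '.08 -.024 .01 0 0 0;.18 -.024 .01 0 0 0;.27 -.024 .01 0 0 0;.33 -.024 .01 0 0 0;.365 -.024 .01 0 0 0;.365 -.024 .01 0 0 0;.365 -.024 .01 0 0 0'
python3 - <<'E'
from h import *
need([.510,.0755,.089])
a,_=vision.camera('top'); b,_=vision.camera('scene')
cv2.imwrite('pics/g1.png',np.hstack([cv2.resize(a[225:345,150:310],(400,300)),cv2.resize(b[150:255,250:390],(400,300))]))
E
```

```text
time: 2.8
ee_pos: [0.5106, 0.0746, 0.0895]
eef_rot: [0.0, 0.707, 0.0, 0.707]
ft_force: [-0.4, 0.1, 0.5]
width: 0.0504
t 2.8 pos [0.5106 0.0746 0.0895] F [-0.4  0.1  0.5] w 0.0504
axes x,y,z [[0.001, 0.0, -1.0], [-0.0, 1.0, 0.0], [1.0, 0.0, 0.001]]
shift units [ 0.002  0.004 -0.002]
```

View pics/g1.png

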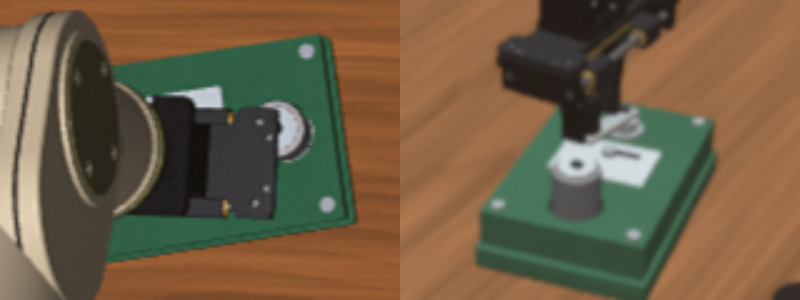

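The left part (top) shows the gripper over the crank. In the right part (scene) the fingers straddle the black grip and stay clear of the cassette. Now I close.

```bash
python3 -m pendant '0 0 0 0 0 0;0 0 0 0 0 0;0 0 0 0 0 0;0 0 0 0 0 0;0 0 0 0 0 0;0 0 0 0 0 0' -1 40
python3 - <<'E'
from h import *
for ph0 in (-99,):
  for n0 in (0,8):
    print(';'.join('0 %.3f %.3f 0 0 0'%tuple(.2*np.array([np.sin(a)-np.sin(b),np.cos(a)-np.cos(b)])) for k in range(1,9) for a,b in [(np.radians(ph0-22.5*(k+n0)),np.radians(ph0-22.5*n0))]))
E
```

```text
time: 3.5
ee_pos: [0.5103, 0.0753, 0.0888]
eef_rot: [0.0, 0.707, 0.001, 0.707]
ft_force: [0.6, 5.7, -1.5]
width: 0.0171
0 0.027 -0.073 0 0 0;0 0.080 -0.131 0 0 0;0 0.151 -0.163 0 0 0;0 0.229 -0.166 0 0 0;0 0.302 -0.139 0 0 0;0 0.359 -0.086 0 0 0;0 0.392 -0.015 0 0 0;0 0.395 0.063 0 0 0
0 -0.027 0.073 0 0 0;0 -0.080 0.131 0 0 0;0 -0.151 0.163 0 0 0;0 -0.229 0.166 0 0 0;0 -0.302 0.139 0 0 0;0 -0.359 0.086 0 0 0;0 -0.392 0.015 0 0 0;0 -0.395 -0.063 0 0 0
```

```bash
python3 -m pendant '0 .010 -.038 0 0 0;0 .027 -.073 0 0 0;0 .051 -.105 0 0 0;0 .080 -.131 0 0 0;0 .114 -.150 0 0 0;0 .151 -.163 0 0 0;0 .190 -.169 0 0 0;0 .229 -.166 0 0 0'
```

```text
time: 4.3
ee_pos: [0.467, 0.1283, 0.0886]
eef_rot: [-0.0, 0.709, -0.002, 0.705]
ft_force: [-11.2, -9.6, 15.1]
width: 0.0169
```

```bash
python3 -m pendant '-.003 .075 .023 0 0 0;-.004 .135 .072 0 0 0;-.004 .167 .143 0 0 0;-.004 .170 .221 0 0 0;-.004 .143 .294 0 0 0;-.004 .090 .351 0 0 0;-.004 .019 .384 0 0 0;-.004 -.058 .387 0 0 0'
```

```text
time: 5.1
ee_pos: [0.5664, 0.1199, 0.0893]
eef_rot: [0.0, 0.707, 0.002, 0.708]
ft_force: [0.7, 12.0, -9.6]
width: 0.017
```

```bash
python3 -m pendant '0 -.073 -.027 0 0 0;0 -.131 -.080 0 0 0;0 -.163 -.151 0 0 0;0 -.166 -.229 0 0 0;0 -.139 -.302 0 0 0;0 -.086 -.359 0 0 0;0 -.015 -.392 0 0 0;0 .062 -.395 0 0 0'
```

```text
time: 5.9
ee_pos: [0.4666, 0.1294, 0.0891]
eef_rot: [-0.0, 0.707, -0.002, 0.707]
ft_force: [11.0, -13.1, -9.6]
width: 0.0167
```

```bash
python3 -m pendant '0 .073 .027 0 0 0;0 .131 .080 0 0 0;0 .163 .151 0 0 0;0 .166 .229 0 0 0;0 .139 .302 0 0 0;0 .086 .359 0 0 0;0 .015 .392 0 0 0;0 -.062 .395 0 0 0'
```

```text
time: 6.7
ee_pos: [0.5664, 0.1199, 0.0893]
eef_rot: [0.0, 0.707, 0.002, 0.708]
ft_force: [1.4, 11.6, -9.3]
width: 0.0171
```

```bash
python3 -m pendant '0 -.073 -.027 0 0 0;0 -.131 -.080 0 0 0;0 -.163 -.151 0 0 0;0 -.166 -.229 0 0 0;0 -.139 -.302 0 0 0;0 -.086 -.359 0 0 0;0 -.015 -.390 0 0 0;0 .062 -.391 0 0 0'
```

```text
time: 7.5
ee_pos: [0.4667, 0.1292, 0.089]
eef_rot: [-0.0, 0.708, -0.003, 0.706]
ft_force: [4.3, -11.4, -3.3]
width: 0.017
```

```bash
python3 -m pendant '0 .073 .025 0 0 0;0 .131 .078 0 0 0;0 .163 .149 0 0 0;0 .166 .227 0 0 0;0 .139 .300 0 0 0;0 .086 .357 0 0 0;0 .015 .390 0 0 0;0 -.062 .392 0 0 0'
```

```text
time: 8.3
ee_pos: [0.5664, 0.1198, 0.0893]
eef_rot: [0.0, 0.707, 0.002, 0.707]
ft_force: [0.8, 11.0, -8.9]
width: 0.0168
```

```bash
python3 -m pendant '0 -.073 -.027 0 0 0;0 -.131 -.080 0 0 0;0 -.163 -.151 0 0 0;0 -.166 -.229 0 0 0;0 -.139 -.302 0 0 0;0 -.086 -.359 0 0 0;0 -.015 -.390 0 0 0;0 .062 -.391 0 0 0'
```

```text
time: 9.1
ee_pos: [0.4668, 0.1293, 0.089]
eef_rot: [-0.0, 0.708, -0.002, 0.706]
ft_force: [3.5, -11.4, -3.9]
width: 0.0169
```

2.75 turns so far, and the drag is still there.

```bash
python3 -m pendant '0 .073 .025 0 0 0;0 .131 .078 0 0 0;0 .163 .149 0 0 0;0 .166 .227 0 0 0;0 .139 .300 0 0 0;0 .086 .357 0 0 0;0 .015 .390 0 0 0;0 -.062 .392 0 0 0'
```

```text
time: 9.9
ee_pos: [0.5661, 0.1161, 0.089]
eef_rot: [-0.0, 0.708, -0.0, 0.707]
ft_force: [-5.7, 1.5, -2.0]
width: 0.0166
```

The drag fell from about 11 N to 1.5 N. A short further nudge will confirm it.

```bash
python3 -m pendant '0 -.019 -.003 0 0 0;0 -.038 -.010 0 0 0;0 -.056 -.018 0 0 0;0 -.073 -.028 0 0 0'; python3 -m pendant '0 0 0 0 0 0;0 0 0 0 0 0;0 0 0 0 0 0;0 0 0 0 0 0' .0
python3 -c "
from h import *
need([.5425,-.002,.2])"
```

```text
time: 10.3
ee_pos: [0.5588, 0.0983, 0.0893]
eef_rot: [-0.0, 0.707, -0.0, 0.707]
ft_force: [1.5, -0.7, -8.8]
width: 0.0166
time: 10.7
ee_pos: [0.5595, 0.099, 0.0902]
eef_rot: [0.0, 0.707, 0.0, 0.707]
ft_force: [-0.6, -0.2, 0.1]
width: 0.0392
t 10.7 pos [0.5595 0.099  0.0902] F [-0.6 -0.2  0.1] w 0.0392
axes x,y,z [[0.001, 0.001, -1.0], [-0.0, 1.0, 0.001], [1.0, 0.0, 0.001]]
shift units [-0.439 -0.404 -0.067]
```

Drag is under 1 N, so the tape is in, about 3.3 turns in all. Next: up, over to the cassette and down.

```bash
python3 -m pendant '-.08 0 0 0 0 0;-.2 0 0 0 0 0;-.26 -.05 -.01 0 0 0;-.28 -.16 -.03 0 0 0;-.28 -.28 -.05 0 0 0;-.28 -.37 -.07 0 0 0;-.28 -.407 -.074 0 0 0;-.28 -.407 -.074 0 0 0' .6
python3 - <<'E'
from h import *
need([.541,-.0028,.068])
a,_=vision.camera('top'); b,_=vision.camera('scene')
cv2.imwrite('pics/g2.png',np.hstack([cv2.resize(a[225:345,150:310],(400,300)),cv2.resize(b[150:255,250:390],(400,300))]))
E
```

```text
time: 11.5
ee_pos: [0.5404, -0.0047, 0.1598]
eef_rot: [0.001, 0.707, -0.001, 0.707]
ft_force: [-0.2, 1.1, 0.2]
width: 0.0694
t 11.5 pos [ 0.5404 -0.0047  0.1598] F [-0.2  1.1  0.2] w 0.0694
axes x,y,z [[0.0, 0.0, -1.0], [0.003, 1.0, 0.0], [1.0, -0.003, 0.0]]
shift units [0.367 0.007 0.002]
```

View pics/g2.png

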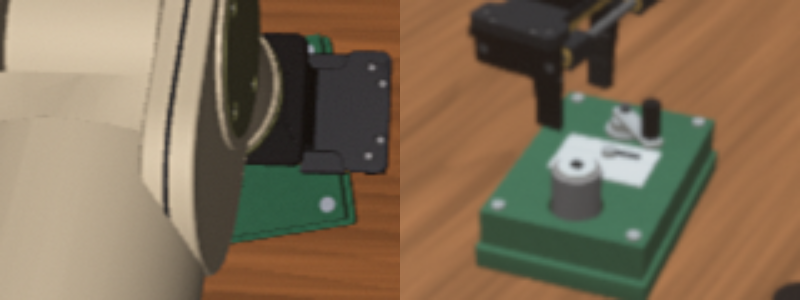

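The pointer still lies along +x, and the crank grip stands clear to the right. The fingers are above the cassette. I go down and close gently.

```bash
python3 -m pendant '.08 .007 .002 0 0 0;.18 .007 .002 0 0 0;.27 .007 .002 0 0 0;.33 .007 .002 0 0 0;.36 .007 .002 0 0 0;.367 .007 .002 0 0 0;.367 .007 .002 0 0 0'
python3 -m pendant '0 0 0 0 0 0;0 0 0 0 0 0;0 0 0 0 0 0;0 0 0 0 0 0;0 0 0 0 0 0;0 0 0 0 0 0' -1 12
```

```text
time: 12.3
ee_pos: [0.5414, -0.0008, 0.0684]
eef_rot: [-0.0, 0.707, 0.0, 0.707]
ft_force: [-0.8, 0.4, 0.3]
width: 0.0699
time: 12.9
ee_pos: [0.5413, -0.0016, 0.0683]
eef_rot: [0.0, 0.707, -0.0, 0.707]
ft_force: [-0.1, -1.0, 2.3]
width: 0.0435
```

```bash
python3 -m pendant '-.006 0 0 0 0 0;-.012 0 0 0 0 0;-.018 0 0 0 0 0;-.024 0 0 0 0 0' - 15
```

```text
time: 13.3
ee_pos: [0.5409, -0.0013, 0.074]
eef_rot: [0.0, 0.707, -0.0, 0.707]
ft_force: [-0.4, -0.3, -2.3]
width: 0.0439
```

It lifted 6 mm with only its weight of 2.3 N on the wrist, so it is free. I lift it straight out.

```bash
python3 -m pendant '-.03 0 0 0 0 0;-.075 0 0 0 0 0;-.125 0 0 0 0 0;-.175 0 0 0 0 0;-.225 0 0 0 0 0;-.27 0 0 0 0 0;-.3 0 0 0 0 0;-.3 0 0 0 0 0' - 22
python3 - <<'E'
from h import *
# rack frame: from outline at z=.03 and spare
c=np.array([.5037,-.2584]); th=np.radians(81.3-90); ax=np.array([np.cos(th),np.sin(th)])
pk=c-.04*ax; sp=c+.04*ax; print('pocket',pk,'spare pocket',sp)
need([*pk,.15],down(np.pi/2+th))
a,_=vision.camera('top'); b,_=vision.camera('scene')
cv2.imwrite('pics/g3.png',np.hstack([cv2.resize(a[225:360,250:430],(400,300)),cv2.resize(b[130:325,190:450],(400,300))]))
E
```

```text
time: 14.1
ee_pos: [0.5416, -0.0014, 0.1502]
eef_rot: [0.0, 0.706, 0.0, 0.708]
ft_force: [0.6, 0.1, -3.2]
width: 0.0435
pocket [ 0.46416024 -0.25234957] spare pocket [ 0.54323976 -0.26445043]
t 14.1 pos [ 0.5416 -0.0014  0.1502] F [ 0.6  0.1 -3.2] w 0.0435
axes x,y,z [[0.002, 0.001, -1.0], [0.0, 1.0, 0.001], [1.0, -0.0, 0.002]]
shift units [-0.    -1.004 -0.31 ]
turn units [ 0.101  0.001 -0.   ]
```

View pics/g3.png

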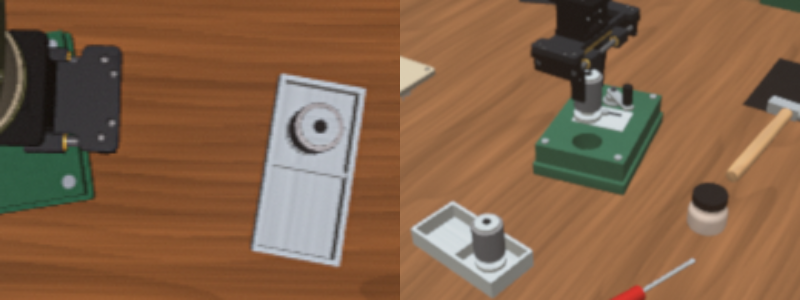

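The cassette is out of the well (well empty in the scene view) and hangs upright. The rack is clear, with its lower pocket empty. I carry it over.

```bash
python3 -m pendant '0 -.07 -.022 .01 0 0;0 -.21 -.065 .03 0 0;0 -.36 -.11 .045 0 0;0 -.51 -.157 .06 0 0;0 -.66 -.204 .075 0 0;0 -.81 -.25 .09 0 0;0 -.93 -.288 .1 0 0;0 -1 -.309 .101 0 0'
python3 -m pendant '0 0 0 0 0 0;0 0 0 0 0 0;0 0 0 0 0 0'
python3 - <<'E'
from h import *
need([.464,-.2523,.054],down(np.pi/2-np.radians(8.7)))
E
```

```text
time: 15.0
ee_pos: [0.4613, -0.255, 0.1486]
eef_rot: [0.055, 0.705, -0.056, 0.705]
ft_force: [0.6, 0.4, -2.8]
width: 0.0433
time: 15.3
ee_pos: [0.4638, -0.2505, 0.1486]
eef_rot: [0.053, 0.705, -0.053, 0.705]
ft_force: [0.2, -0.3, -1.8]
width: 0.0434
t 15.3 pos [ 0.4638 -0.2505  0.1486] F [ 0.2 -0.3 -1.8] w 0.0434
axes x,y,z [[-0.001, 0.001, -1.0], [0.15, 0.989, 0.001], [0.989, -0.15, -0.001]]
shift units [ 0.378 -0.007  0.002]
turn units [ 0.001 -0.    -0.   ]
```

```bash
python3 -m pendant '.05 -.007 .002 0 0 0;.13 -.007 .002 0 0 0;.21 -.007 .002 0 0 0;.28 -.007 .002 0 0 0;.33 -.007 .002 0 0 0;.36 -.007 .002 0 0 0;.378 -.007 .002 0 0 0;.378 -.007 .002 0 0 0'
python3 - <<'E'
from h import *
a,_=vision.camera('top'); b,_=vision.camera('scene')
cv2.imwrite('pics/g4.png',np.hstack([cv2.resize(a[225:360,300:480],(400,300)),cv2.resize(b[220:340,170:330],(400,300))]))
E
python3 -m pendant '.006 0 0 0 0 0;.012 0 0 0 0 0;.018 0 0 0 0 0'
```

```text
time: 16.1
ee_pos: [0.4639, -0.2532, 0.0543]
eef_rot: [0.054, 0.705, -0.054, 0.705]
ft_force: [-0.0, -0.5, -1.8]
width: 0.0436
time: 16.5
ee_pos: [0.4641, -0.2532, 0.0501]
eef_rot: [0.054, 0.705, -0.054, 0.705]
ft_force: [-0.7, 0.0, -1.5]
width: 0.0438
```

View pics/g4.png

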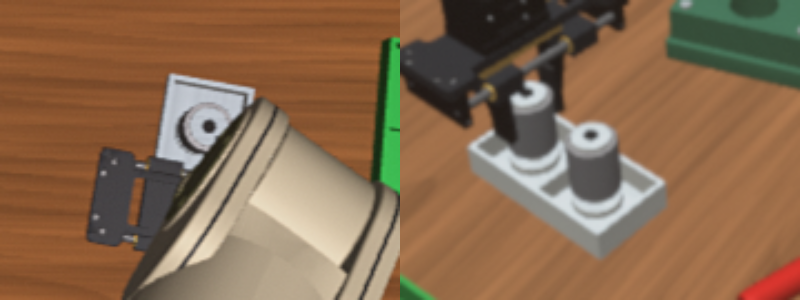

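The cassette is inside the empty pocket, upright, just above the floor and clear of the spare. I lower it in 0.5 mm steps until it makes contact.

```bash
python3 -m pendant '.003 0 0 0 0 0;.006 0 0 0 0 0;.008 0 0 0 0 0;.008 0 0 0 0 0'; python3 -m pendant '.002 0 0 0 0 0;.004 0 0 0 0 0;.004 0 0 0 0 0'
```

```text
time: 16.9
ee_pos: [0.4641, -0.2533, 0.0483]
eef_rot: [0.054, 0.705, -0.054, 0.705]
ft_force: [-0.7, 0.3, 1.5]
width: 0.0437
time: 17.2
ee_pos: [0.4644, -0.2536, 0.048]
eef_rot: [0.054, 0.705, -0.054, 0.705]
ft_force: [-3.9, 1.3, 11.8]
width: 0.0435
```

Firm floor contact (+11.8 N), and it stands. I release and go up.

```bash
python3 -m pendant '-.004 0 0 0 0 0;-.004 0 0 0 0 0;-.004 0 0 0 0 0;-.004 0 0 0 0 0' .45; python3 -m pendant '-.03 0 0 0 0 0;-.1 0 0 0 0 0;-.2 0 0 0 0 0;-.35 0 0 0 0 0;-.5 0 0 0 0 0;-.58 .15 0 0 0 0;-.58 .35 0 0 0 0;-.58 .55 0 0 0 0';python3 -m pendant '0 .2 0 0 0 0;0 .4 0 0 0 0;0 .6 0 0 0 0;0 .75 0 0 0 0;0 .8 0 0 0 0;0 .8 0 0 0 0;0 .8 0 0 0 0'
python3 - <<'E'
from h import *
need(None)
a,Da=vision.camera('top'); b,Db=vision.camera('scene')
for n,D in(('top',Da),('scene',Db)):
    P=pts(n,D); Z=P[...,2]
    m=(Z>.076)&(Z<.086)&(abs(P[...,0]-.464)<.04)&(abs(P[...,1]+.2523)<.04); q=P[m]
    print(n,len(q), q.size and (((q.max(0)+q.min(0))/2).round(4),np.median(q,0).round(4)))
    m=(Z>.076)&(Z<.086)&(abs(P[...,0]-.54)<.03)&(abs(P[...,1]+.262)<.04); q=P[m]; print(' spare',q.size and ((q.max(0)+q.min(0))/2).round(4))
cv2.imwrite('pics/g5.png',np.hstack([cv2.resize(a[140:360,150:440],(400,300)),cv2.resize(b[150:350,170:440],(400,300))]))
E
```

```text
time: 17.6
ee_pos: [0.4639, -0.2531, 0.0479]
eef_rot: [0.054, 0.705, -0.054, 0.705]
ft_force: [0.1, 0.3, -0.2]
width: 0.0617
time: 18.4
ee_pos: [0.4851, -0.1163, 0.1945]
eef_rot: [0.054, 0.704, -0.054, 0.706]
ft_force: [1.3, 0.3, -0.7]
width: 0.063
time: 19.1
ee_pos: [0.515, 0.0786, 0.1932]
eef_rot: [0.054, 0.705, -0.054, 0.705]
ft_force: [-0.2, -0.7, 0.3]
width: 0.0629
t 19.1 pos [0.515  0.0786 0.1932] F [-0.2 -0.7  0.3] w 0.0629
axes x,y,z [[0.0, -0.001, -1.0], [0.153, 0.988, -0.001], [0.988, -0.153, 0.0]]
top 376 (array([ 0.4635, -0.2537,  0.0809]), array([ 0.4639, -0.2527,  0.081 ]))
 spare [ 0.5389 -0.2614  0.0809]
scene 166 (array([ 0.4673, -0.2537,  0.0792]), array([ 0.4687, -0.2546,  0.0795]))
 spare [ 0.5421 -0.2611  0.0794]
```

View pics/g5.png

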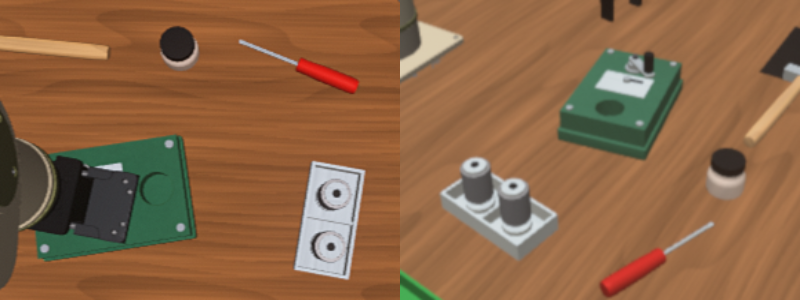

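Both cassettes stand upright in the rack with their tops at 0.081 m, and everything else is unmoved. I hand the job in.

```bash
python3 -c "
from bench import close_job; print(close_job())"
```

```text
the job is handed in; nothing more can be done
None
```

The cassette stands released in the rack's empty pocket, and I handed the job in at about 19 s of the 72 s allowed; no verdict is reported.

- **Winding:** I turned the crank clockwise about 3.3 turns. The drag fell from about 11 N to under 1 N during the last part. I stopped no more than about 0.6 turn after the drop, and the pointer still lay along +x when I looked afterwards.
- **Lift:** I first raised the cassette 6 mm. The wrist felt only its weight (2.3 N), so the catch had let go, and I then lifted it straight out.
- **Placing:** I lowered it until it touched the pocket floor (11.8 N), then let go and moved the arm away.
- **Last checks:** From the top camera, the cassette's top centre is at about (0.464, -0.253, 0.081), within 1–2 mm of the pocket centre and at the height it should have on the floor. The spare measures where it was at the start, and the jar and screwdriver look undisturbed. Only part of the hammer was in the last picture, but the arm never went near it. The gripper reads no force and is clear of everything.
- **Disagreement:** The scene camera puts the cassette about 4 mm further along x and 1.5 mm lower than the top camera. It showed much the same offset for both cassettes before anything moved, so I take it as that view's bias.

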